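# Raise the swatch jack to the colour reader in a dye studio

## Task

Raise the scissor jack under the colour reader by turning its blue knob clockwise (seen from above), until the dyed tile on the jack's platform just touches the reader's orange-tipped nose: in contact, with the nose pushed up by less than a centimetre. Then let go of the knob. Turn the knob only, do not lift the platform directly, and leave the clear measuring cup standing where it is.

Things in the scene. Friction and masses are not known exactly. Their poses are not given: they have to be found in the camera images.
- knob_grip (a point): Blue knob of the jack: an upright bar 50 mm long, 14 mm thick, 40 mm tall on a 52 mm disc, turning on an upright spindle. Point: on the spindle axis, 16 mm below the bar's top, 24 mm above the disc; x along the bar, z up; turns with the knob. Starts at its lower stop, 2 rad of travel; clockwise from above raises the platform 22 mm per rad. Needs about 0.2 N m, stays where left.
- jack_platform: Jack platform: a level steel plate 120 x 110 mm on scissor links, a blue 60 mm square dyed tile fixed on it; its centre is 160 mm from the knob's spindle. Origin: centre of the tile's upper face, z up. Starts 80 mm above the table; moves only straight up and down, driven by the knob (35 to 80 degrees of turn does the job, one grasp).
- reader_nose: Nose of the white colour reader: black upright plunger, orange tip 32 mm wide, hanging 10 to 24 mm over the tile. Origin: centre of the tip's flat lower face, z up. It weighs 80 g and slides freely up to 35 mm when pushed from below. The reader (75 x 62 x 70 mm) begins 45 mm above the tip; its post, 242 mm tall, stands on the side away from the knob.
- cup: Bystander: a loose, clear plastic measuring cup standing on the table on the knob's side of the jack, 90 mm in diameter, 95 mm tall, with a handle on its +y side. Origin: centre of its underside, z up.

How it is judged (in metres and radians):
At the end, for the whole second after the job is handed in: The tile on the platform is in contact with the reader's nose (more than 0.1 N), the nose has been moved less than 10 mm from where it hung, the platform is at rest, and the cup stands upright within 30 mm of where it was (contact force between jack_platform and reader_nose above 0.1 N and distance of reader_nose from where it was at the start of the episode below 0.01 m and linear speed of jack_platform below 0.005 m/s and angle between cup's own z axis and vertical below 0.2 rad and distance of cup from where it was at the start of the episode below 0.03 m); the robot touches nothing.
It fails at once if the robot pushes or lifts the platform itself (contact force between any of the fingers, the arm and jack_platform above 2 N).
It fails at once if the cup is knocked over (angle between cup's own z axis and vertical above 0.6 rad).
It also fails if it takes over 29 s, if anything falls off the work surface, if the arm or the gripper's body presses on something with over 40 N, if the wrist force passes 120 N, or if a joint passes its speed limit or range.

## Robot

A 6-joint arm with a two-finger parallel gripper is mounted at the origin on the work surface. World frame = base frame: x ahead of the robot, y to its left, z up, the work surface at z = 0. Lengths are in mm, angles in rad, forces in N, time in s.
With the tool pointing down it reaches from about 350 to 775 mm from the base axis. Payload 7.3 kg.
Tool frame: the origin (TCP) lies between the finger pads; the fingertips stand bot.tip_extent ahead of it and the grasp point (between the pads) lies 6 mm ahead of it (bot.tip_extent is the distance from the TCP to the fingertips, in mm); x points along the fingers, y is the direction in which the jaws open and shut, and the axes are right-handed (so a half turn about x gives the same grasp; the last joint's range is limited). The gripper opens to 92 mm and grips with 3 to 60 N. Pads are 19 mm wide; open, the fingers measure 130 mm over their backs; the gripper's body (75 mm by 190 mm) begins 47 mm behind the grasp point.
Start: joints at [1.201, 0.342, 1.524, -0, 1.275, -0.146], TCP at [116.499, 511.928, 251.741] pointing down, gripper open.
Joint ranges: [-2.53, 2.53], [-0.77, 2.02], [0.04, 2.7], [-1, 4.14], [0.28, 2.66], [-3.11, 3.11]. Speed limits (rad/s): [2.57, 2.57, 3.14, 3.14, 3.14, 3.14].

## Interface

Orientations are given as [roll, pitch, yaw] about the fixed x, y, z axes, in that order (R = Rz(yaw) Ry(pitch) Rx(roll)).
In Python, from plant import bot, capture, workorder gives the robot as it stands. The module is installed in compiled form; this text tells all that it offers.
- The arm moves only by the shell command python3 -m crank 'ROWS'. ROWS is JSON, a list of rows, each an object with "linear": the shift along the tool's x, y, z in cm, a list of three; "delta_rot": the turn, a rotation vector about the tool's x, y, z in degrees, a list of three; "fingers": the opening, from 0 (shut) to 1 (fully open). In form: [{"linear": [x, y, z], "delta_rot": [wx, wy, wz], "fingers": fingers}, ...]. A call has exactly 5 rows; each row shifts and turns the commanded pose from where the row before left it, along the tool's axes as they then stand; what a row does not reach is not made up. A row lasts 1/10 s, in which the tool goes at most 50 mm and 8.59 degrees, less where a joint would pass 70% of its speed; a pose out of reach is approached as far as the arm can. A call with a gripper value outside its range is refused whole. The fingers move at their own pace and stop on an object; the grip force is fixed at half the most. Time passes only in rows, so rows that do not move let the fingers close, or fill a call up. It gives the time, the measured TCP pose, the force and the opening at its end, in the units of the state.
- bot.get_obs(): the state, without advancing time (a new reading comes with each control period).
- capture(name): name is "scene" or "top" or "wrist"; returns a dict with "image" (480x640x3 uint8, blue, green, red), "mtx" (3x3 intrinsics, pixels), "pose" (4x4, takes a point from camera to world coordinates). Camera axes: x right, y down, z forward; pixel columns grow to the right and rows downward; lengths in mm; the calibration is good to about 2 mm. A picture is of the moment at which its call begins. There is no depth.
- workorder.close_job(): hands the job in, once; it reports no verdict.
The state is a dict: "time": time; "joint_positions": joint angles; "dq": joint speeds; "tau": joint torques, N m; "tool_pos": TCP position; "tcp_rot": TCP orientation; "contact_force": force on the tool from outside, world axes, zero at the start; "moment": the same for the moment, N m; "grip_width": finger opening in mm.
Only numpy, scipy, OpenCV 4.12 (cv2) and the standard library are available. Lean on these libraries where they do the work, as an engineer would, in place of code of your own. Each camera call takes 0.05 s, during which the arm holds its last target. There are 200 camera calls.

## Working session

There is one attempt and no reset: what is moved stays moved. The work goes in short steps, Python scripts to look and compute and a shell command to move; the robot and the scene stay as the last step left them, time stands still between calls to the robot, and variables do not carry over. Pictures are saved under pics/ and viewed, on a budget of 10 in all, crops included, one or two more only if the job needs it, and the job is handed in when it is done.

```bash
mkdir -p pics
python3 - <<'E'
from plant import bot,capture
import cv2,numpy as np
o=bot.get_obs();print(o, bot.tip_extent)
for n in("scene","top"):
    c=capture(n);cv2.imwrite(f"pics/{n}0.png",c["image"]);np.savez(f"pics/{n}0.npz",**c);print(n,c["mtx"].round(1).tolist(),c["pose"].round(3).tolist())
E
```

```text
{'time': 0.0, 'joint_positions': array([ 1.20101068e+00,  3.42722552e-01,  1.52501004e+00,  7.18527001e-07,
        1.27537517e+00, -1.45971933e-01]), 'dq': array([ 0.00128113,  0.00013157, -0.0004136 ,  0.00055713,  0.0001071 ,
       -0.00074051]), 'tau': array([-1.29285399e-04, -4.31224573e+01, -2.44227809e+01,  7.17479177e-02,
        5.58750762e-02, -1.09180442e-04]), 'tool_pos': array([116.35609649, 511.57503703, 251.0474475 ]), 'tcp_rot': array([-1.71722175,  1.56928122, -1.94103567]), 'contact_force': array([-0.66367651, -0.06650461,  0.15901478]), 'moment': array([ 0.00930932, -0.03041017, -0.01098646]), 'grip_width': 91.7649143934467} 25.0
scene [[598.6, 0.0, 315.9], [0.0, 598.6, 238.8], [0.0, 0.0, 1.0]] [[-0.238, 0.74, -0.629, 1196.85], [0.971, 0.181, -0.155, 356.928], [-0.001, -0.648, -0.762, 844.402], [0.0, 0.0, 0.0, 1.0]]
top [[462.5, 0.0, 314.8], [0.0, 462.5, 242.2], [0.0, 0.0, 1.0]] [[-0.023, -0.988, 0.154, 435.554], [-1.0, 0.024, 0.001, 205.581], [-0.005, -0.154, -0.988, 862.896], [0.0, 0.0, 0.0, 1.0]]
```

View pics/scene0.png

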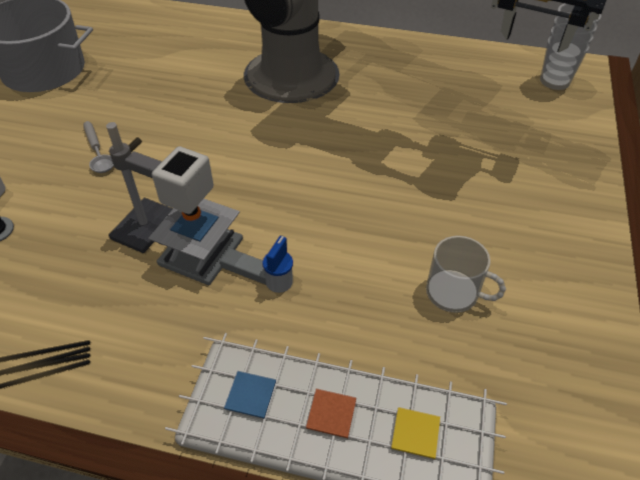

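View pics/top0.png

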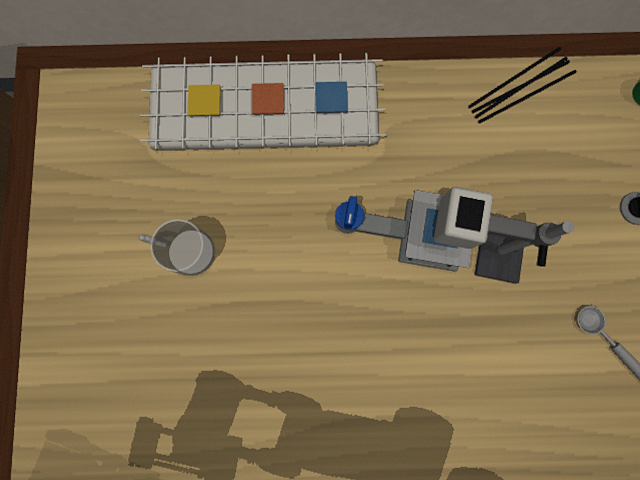

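The scene view shows the knob at (278,262), the reader and nose at (190,200) and the cup at (460,275). The top view shows the knob at (349,215) and the cup at (182,248). Next I'll zoom in on the knob in both views and triangulate it.

```bash
cat > h.py <<'E'
import numpy as np,cv2
def ray(c,p):
    d=np.linalg.inv(c["mtx"])@[p[0],p[1],1.]; return c["pose"][:3,3],c["pose"][:3,:3]@d
def plane(c,p,z):
    o,d=ray(c,p); return o+d*(z-o[2])/d[2]
def tri(a,p,b,q):
    o,d=ray(a,p);u,e=ray(b,q); s=np.linalg.lstsq(np.c_[d,-e],u-o,rcond=None)[0]
    P,Q=o+s[0]*d,u+s[1]*e; return (P+Q)/2,np.linalg.norm(P-Q)
E
python3 - <<'E'
from h import *
a=np.load("pics/scene0.npz");b=np.load("pics/top0.npz")
A=cv2.resize(a["image"][160:310,150:310],None,fx=4,fy=4,interpolation=2)[:, 240:]
ca=cv2.resize(a["image"][225:300,250:307],None,fx=7,fy=7,interpolation=2)
cb=cv2.resize(b["image"][180:255,325:382],None,fx=7,fy=7,interpolation=2)
cv2.imwrite("pics/knob.png",np.hstack([ca,cb]))
print(plane(b,(349,215),60),plane(b,(190,252),0))
E
```

```text
[607.97658444 144.89675528  60.        ] [557.0257406  442.30037979   0.        ]
```

View pics/knob.png

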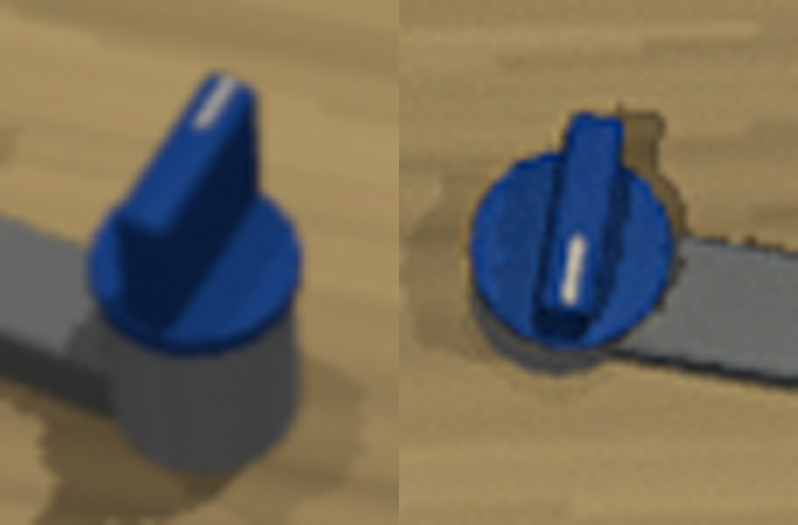

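Run:
```python
from h import *
a=np.load("pics/scene0.npz");b=np.load("pics/top0.npz")
f=lambda x,y,u,v:(x/7+u-.43,y/7+v-.43)
P=[tri(a,f(*p,250,225),b,f(*q,325,180)) for p,q in [((234,82),(196,118)),((141,225),(169,305)),((187,154),(182.5,211))]]
for p in P: print(p)
d=P[0][0]-P[1][0];print("len",np.linalg.norm(d),"yaw",np.degrees(np.arctan2(d[1],d[0])))
z=P[2][0][2]
print(plane(b,f(182.5,211,325,180),z),plane(a,f(187,154,250,225),z))
# disc
print("disc",plane(b,f(172,248,325,180),z-40),plane(a,f(195,260,250,225),z-40))
# nose orange
for n,c in(("scene",a),("top",b)):
    h=cv2.cvtColor(c["image"],cv2.COLOR_BGR2HSV);m=cv2.inRange(h,(3,130,60),(16,255,255))
    k=cv2.connectedComponentsWithStats(m)[2];print(n,k[k[:,4]>15].tolist())
from plant import bot
from scipy.spatial.transform import Rotation as R
print(R.from_euler("xyz",bot.get_obs()["tcp_rot"]).as_matrix().round(3))
```

```text
(array([620.04554729, 152.87900518, 136.81698103]), np.float64(18.22335367764715))
(array([597.17086468, 137.12494801,  50.36188732]), np.float64(16.51476817023804))
(array([609.33589656, 145.24014639,  95.19665794]), np.float64(1.6023651096956388))
len 90.80707379309305 yaw 34.55563178869879
[609.51367804 144.4525442   95.19665794] [609.25655566 146.04740456  95.19665794]
disc [609.00452375 144.28160434  55.19665794] [609.11543118 145.88001128  55.19665794]
scene [[0, 0, 640, 480, 295292], [609, 56, 31, 248, 3292], [182, 207, 19, 14, 94], [307, 390, 49, 48, 1667], [0, 411, 273, 69, 6783], [68, 428, 54, 14, 54]]
top [[0, 0, 640, 480, 297342], [42, 35, 564, 28, 3569], [618, 34, 20, 3, 27], [370, 44, 73, 15, 411], [588, 45, 33, 5, 65], [443, 47, 51, 9, 121], [18, 49, 23, 6, 41], [353, 49, 11, 9, 37], [227, 51, 10, 6, 17], [238, 52, 23, 9, 101], [262, 52, 22, 8, 72], [533, 52, 15, 5, 19], [147, 54, 10, 6, 25], [491, 56, 16, 2, 17], [5, 70, 33, 385, 2279], [252, 83, 32, 31, 944], [20, 102, 5, 6, 17], [13, 108, 14, 39, 146], [15, 144, 12, 17, 65], [14, 164, 6, 13, 26], [10, 180, 9, 13, 32], [7, 193, 7, 31, 75], [12, 194, 6, 31, 57], [0, 219, 7, 55, 120], [0, 322, 11, 55, 233], [0, 370, 4, 10, 17], [2, 377, 5, 19, 34], [2, 404, 4, 12, 17], [0, 445, 8, 35, 99]]
[[-0.     0.222  0.975]
 [-0.001  0.975 -0.222]
 [-1.    -0.001 -0.   ]]
```

```bash
r='{"linear":[0.3,-1.65,3.75],"delta_rot":[0,0,0],"fingers":1}'; python3 -m crank '[{"linear":[0.3,-1.65,3.75],"delta_rot":[0,0,0],"fingers":1},{"linear":[0.3,-1.65,3.75],"delta_rot":[0,0,0],"fingers":1},{"linear":[0.3,-1.65,3.75],"delta_rot":[0,0,0],"fingers":1},{"linear":[0.3,-1.65,3.75],"delta_rot":[0,0,0],"fingers":1},{"linear":[0.3,-1.65,3.75],"delta_rot":[0,0,0],"fingers":1}]'
python3 -m crank '[{"linear":[0.3,-1.65,3.75],"delta_rot":[0,0,0],"fingers":1},{"linear":[0.3,-1.65,3.75],"delta_rot":[0,0,0],"fingers":1},{"linear":[0.3,-1.65,3.75],"delta_rot":[0,0,0],"fingers":1},{"linear":[0.3,-1.65,3.75],"delta_rot":[0,0,0],"fingers":1},{"linear":[0.3,-1.65,3.75],"delta_rot":[0,0,0],"fingers":1}]'
python3 -m crank '[{"linear":[0.3,-1.65,3.75],"delta_rot":[0,0,0],"fingers":1},{"linear":[0.3,-1.65,3.75],"delta_rot":[0,0,0],"fingers":1},{"linear":[0.3,-1.65,3.75],"delta_rot":[0,0,0],"fingers":1},{"linear":[0.3,-1.65,3.75],"delta_rot":[0,0,0],"fingers":1},{"linear":[0.3,-1.65,3.75],"delta_rot":[0,0,0],"fingers":1}]'
python3 - <<'E'
from h import *
from plant import capture,bot
from scipy.spatial.transform import Rotation as R
c=capture("wrist");cv2.imwrite("pics/w1.png",c["image"]);np.savez("pics/w1.npz",**c)
o=bot.get_obs();print(o["time"],o["tool_pos"],R.from_euler("xyz",o["tcp_rot"]).as_matrix().round(3),o["joint_positions"].round(3))
a=np.load("pics/scene0.npz");b=np.load("pics/top0.npz")
f=lambda x,y,u,v:(x/7+u-.43,y/7+v-.43)
for C,p,q,u,v in((a,(141,225),(234,82),250,225),(b,(196,118),(169,305),325,180)):
    d=plane(C,f(*p,u,v),95)-plane(C,f(*q,u,v),95);print(np.linalg.norm(d),np.degrees(np.arctan2(d[1],d[0])))
E
```

```text
time: 0.6
tool_pos: [282.0, 388.6, 236.4]
tcp_rot: [-2.188, 1.57, -2.412]
contact_force: [-0.3, 1.0, 0.5]
grip_width: 91.8
time: 1.1
tool_pos: [446.6, 266.5, 221.3]
tcp_rot: [-2.834, 1.57, -3.058]
contact_force: [0.1, 0.6, 1.1]
grip_width: 91.5
time: 1.6
tool_pos: [611.0, 144.5, 206.1]
tcp_rot: [-3.018, 1.57, 3.041]
contact_force: [1.2, 0.8, -0.7]
grip_width: 91.8
1.65 [615.25263932 140.077054   205.05195297] [[ 0.002  0.225  0.974]
 [-0.002  0.974 -0.225]
 [-1.    -0.002  0.002]] [ 0.104  0.573  1.28  -0.003  1.287 -1.239]
47.456973563800446 -10.824737671870317
46.95447747996891 -10.04304620677074
```

View pics/w1.png

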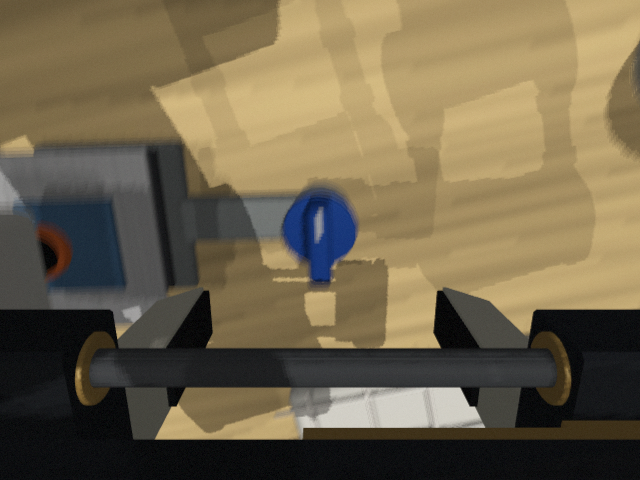

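The wrist view shows the knob at (320,230), with the bar almost along the tool's z, and the tile and nose at the left (50,250). I'll settle, align the yaw and remeasure.

```bash
python3 -m crank '[{"linear":[1,0,0],"delta_rot":[-2.5,0,0],"fingers":1},{"linear":[1,0,0],"delta_rot":[0,0,0],"fingers":1},{"linear":[0,0,0],"delta_rot":[0,0,0],"fingers":1},{"linear":[0,0,0],"delta_rot":[0,0,0],"fingers":1},{"linear":[0,0,0],"delta_rot":[0,0,0],"fingers":1}]'
python3 - <<'E'
from h import *
from plant import capture,bot
from scipy.spatial.transform import Rotation as R
c=capture("wrist");np.savez("pics/w2.npz",**c)
o=bot.get_obs();M=R.from_euler("xyz",o["tcp_rot"]).as_matrix();print(o["time"],o["tool_pos"],M.round(3))
h=cv2.cvtColor(c["image"],cv2.COLOR_BGR2HSV);m=cv2.inRange(h,(108,150,30),(125,255,255))
n,l,k,ce=cv2.connectedComponentsWithStats(m);print(k[k[:,4]>200].tolist())
x0,y0=250,150;cv2.imwrite("pics/w2.png",cv2.resize(c["image"][y0:y0+150,x0:x0+160],None,fx=5,fy=4*1.25,interpolation=2)[:600])
cv2.imwrite("pics/w2.png",cv2.resize(c["image"][170:290,250:400],None,fx=5,fy=5,interpolation=2))
E
```

```text
time: 2.15
tool_pos: [610.0, 146.3, 187.3]
tcp_rot: [0.383, 1.57, 0.204]
contact_force: [0.7, -0.1, 0.5]
grip_width: 91.8
2.2 [610.07560162 146.22408994 187.42662731] [[ 0.001  0.179  0.984]
 [ 0.     0.984 -0.179]
 [-1.     0.     0.001]]
[[0, 0, 640, 480, 302104], [280, 195, 79, 100, 5096]]
```

View pics/w2.png

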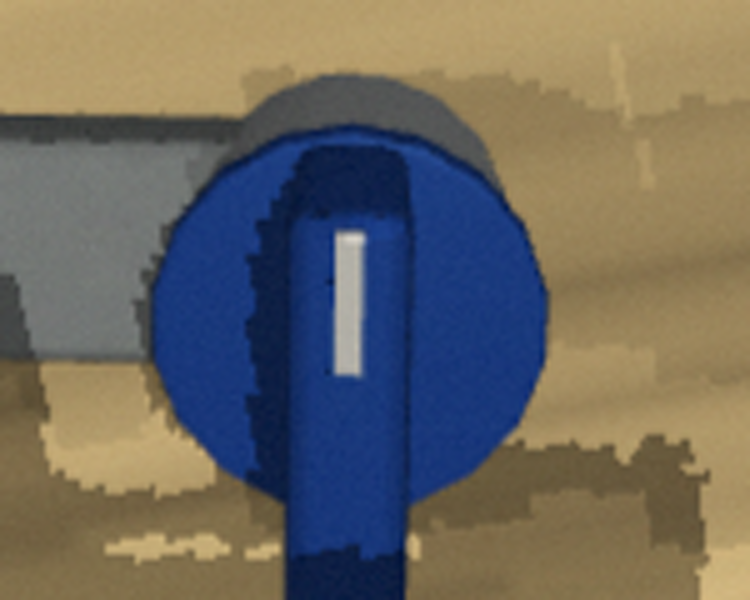

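```bash
python3 - <<'E'
from h import *
c=np.load("pics/w2.npz");print(plane(c,(319.6,232.6),55),plane(c,(319.6,212),95),plane(c,(319.6,291),95))
E
python3 -m crank '[{"linear":[2,-0.1,0],"delta_rot":[0,0,0],"fingers":1},{"linear":[2,0,0],"delta_rot":[0,0,0],"fingers":1},{"linear":[2,0,0],"delta_rot":[0,0,0],"fingers":0.6},{"linear":[1,0,0],"delta_rot":[0,0,0],"fingers":0.5},{"linear":[0,0,0],"delta_rot":[0,0,0],"fingers":0.5}]'
```

```text
[608.01376298 143.97265569  55.        ] [585.19024128 148.41901512  95.        ] [631.02590488 140.02211073  95.        ]
time: 2.7
tool_pos: [609.2, 144.9, 115.7]
tcp_rot: [-2.88, 1.568, -3.06]
contact_force: [-0.5, -0.3, 0.6]
grip_width: 71.9
```

```bash
python3 -m crank '[{"linear":[1.5,0,0],"delta_rot":[0,0,0],"fingers":0.5},{"linear":[1.3,0,0],"delta_rot":[0,0,0],"fingers":0.5},{"linear":[0,0,0],"delta_rot":[0,0,0],"fingers":0.5},{"linear":[0,0,0],"delta_rot":[0,0,0],"fingers":0},{"linear":[0,0,0],"delta_rot":[0,0,0],"fingers":0}]'
python3 -m crank '[{"linear":[0,0,0],"delta_rot":[0,0,0],"fingers":0},{"linear":[0,0,0],"delta_rot":[0,0,0],"fingers":0},{"linear":[0,0,0],"delta_rot":[0,0,0],"fingers":0},{"linear":[0,0,0],"delta_rot":[0,0,0],"fingers":0},{"linear":[0,0,0],"delta_rot":[0,0,0],"fingers":0}]'
cat > nose.py <<'E'
import sys
from h import *
from plant import capture,bot
from scipy.spatial.transform import Rotation as R
n=sys.argv[1];c=capture("scene");np.savez(f"pics/s{n}.npz",**c)
im=c["image"];im0=np.load("pics/scene0.npz")["image"]
def cen(i):
    r=i[195:232,170:212].astype(float);w=np.clip(r[...,2]-np.maximum(r[...,0],r[...,1])-40,0,None)
    y,x=np.mgrid[195:232,170:212];return (w*x).sum()/w.sum(),(w*y).sum()/w.sum(),w.sum()
o=bot.get_obs();M=R.from_euler("xyz",o["tcp_rot"]).as_matrix()
print("t",o["time"],"pos",o["tool_pos"].round(1),"yaw z-axis",np.degrees(np.arctan2(M[1,2],M[0,2])).round(2),"F",o["contact_force"].round(1),"M",o["moment"].round(2),"w",round(o["grip_width"],1))
print("orange",np.round(cen(im0),2),np.round(cen(im),2))
cv2.imwrite(f"pics/s{n}.png",np.hstack([cv2.resize(i[140:260,140:220],None,fx=5,fy=5,interpolation=2) for i in(im0,im)]))
E
python3 nose.py 1
```

```text
time: 3.2
tool_pos: [610.4, 144.9, 89.6]
tcp_rot: [0.35, 1.569, 0.17]
contact_force: [0.8, 0.8, 0.5]
grip_width: 34.6
time: 3.7
tool_pos: [610.0, 144.3, 89.2]
tcp_rot: [-0.595, 1.57, -0.775]
contact_force: [-1.7, -4.5, 4.2]
grip_width: 13.7
t 3.75 pos [610.  144.3  89.2] yaw z-axis -10.35 F [-2.  -3.7  4.8] M [-0.7   0.31 -0.31] w 13.8
orange [191.27 216.51 168.  ] [191.68 216.11 518.  ]
```

View pics/s1.png

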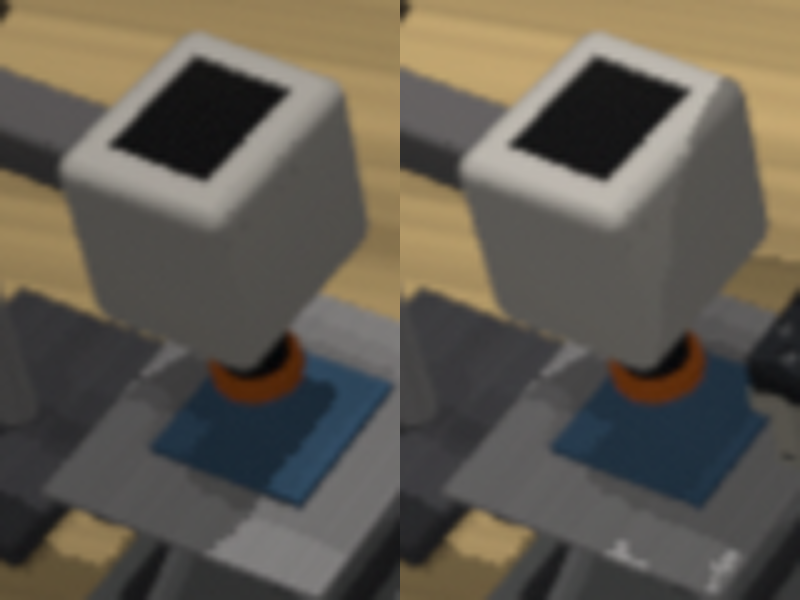

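Left is before and right is now. The fingers hold the bar (13.8 mm), and the nose tip is visible, with its lower rim at crop (655,404). I'll estimate the gap from this view, then turn.

```bash
python3 - <<'E'
from h import *
a=np.load("pics/scene0.npz")
g=lambda x,y:(x/5+140-.4,y/5+140-.4)
c=[plane(a,g(*p),80) for p in((152,450),(302,505),(392,385))]
print(np.round(c,1),[np.linalg.norm(c[i]-c[1]).round(1) for i in(0,2)])
C=(c[0]+c[2])/2;print("centre",C.round(1),"from knob",np.linalg.norm((C-[609,145,80])[:2]))
d=a["pose"][:3,3]-C;d[2]=0;d/=np.linalg.norm(d)
o,r=ray(a,g(258,404))
# lower rim front: horizontal distance along d from axis =16
s=((C+16*d-o)@d)/(r@d);print("rim z",(o+s*r).round(1), "gap",(o+s*r)[2]-80)
E
python3 -m crank '[{"linear":[0,0,0],"delta_rot":[6,0,0],"fingers":0},{"linear":[0,0,0],"delta_rot":[6,0,0],"fingers":0},{"linear":[0,0,0],"delta_rot":[6,0,0],"fingers":0},{"linear":[0,0,0],"delta_rot":[6,0,0],"fingers":0},{"linear":[0,0,0],"delta_rot":[0,0,0],"fingers":0}]'
python3 nose.py 2
```

```text
[[604.3 -44.2  80. ]
 [615.2  14.2  80. ]
 [556.6  24.9  80. ]] [np.float64(59.4), np.float64(59.6)]
centre [580.4  -9.6  80. ] from knob 157.25697808081014
rim z [596.2  -4.8 104.9] gap 24.885650590404225
time: 4.25
tool_pos: [609.7, 143.8, 89.1]
tcp_rot: [-1.161, 1.569, -1.763]
contact_force: [-2.7, -6.2, 5.4]
grip_width: 13.9
t 4.3 pos [609.8 143.8  89.2] yaw z-axis -34.34 F [-3.1 -6.   5.4] M [-1.13  0.42 -0.06] w 13.7
orange [191.27 216.51 168.  ] [191.7  216.13 489.  ]
```

The gap is estimated at 22–25 mm, so I expect a total turn of about 70°. I'll turn on to about 54°.

```bash
python3 -m crank '[{"linear":[0,0,0],"delta_rot":[6,0,0],"fingers":0},{"linear":[0,0,0],"delta_rot":[6,0,0],"fingers":0},{"linear":[0,0,0],"delta_rot":[6,0,0],"fingers":0},{"linear":[0,0,0],"delta_rot":[6,0,0],"fingers":0},{"linear":[0,0,0],"delta_rot":[6,0,0],"fingers":0}]'
python3 -m crank '[{"linear":[0,0,0],"delta_rot":[0,0,0],"fingers":0},{"linear":[0,0,0],"delta_rot":[0,0,0],"fingers":0},{"linear":[0,0,0],"delta_rot":[0,0,0],"fingers":0},{"linear":[0,0,0],"delta_rot":[0,0,0],"fingers":0},{"linear":[0,0,0],"delta_rot":[0,0,0],"fingers":0}]' >/dev/null
python3 nose.py 3
```

```text
time: 4.8
tool_pos: [609.2, 143.2, 89.1]
tcp_rot: [-1.036, 1.568, -2.162]
contact_force: [-5.4, -9.2, 6.8]
grip_width: 13.9
t 5.35 pos [609.2 143.3  89.1] yaw z-axis -64.3 F [-5.1 -7.9  6.5] M [-1.53  0.77 -0.03] w 14.3
orange [191.27 216.51 168.  ] [191.81 214.55 445.  ]
```

View pics/s3.png

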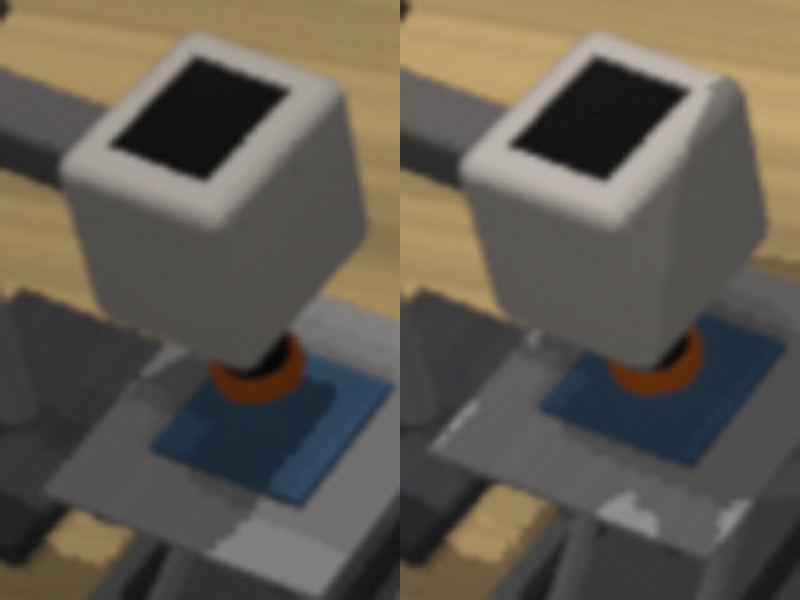

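The platform has risen about 8 px (about 20.7 mm). The nose's lower rim rose from crop row 404 to 396, about 1.6 px or 4 mm, so it is in contact and pushed up within limits. I'll quantify the rim shift while releasing.

```bash
python3 -m crank '[{"linear":[0,0,0],"delta_rot":[0,0,0],"fingers":0.45},{"linear":[0,0,0],"delta_rot":[0,0,0],"fingers":0.45},{"linear":[0,0,0],"delta_rot":[0,0,0],"fingers":0.45},{"linear":[0,0,0],"delta_rot":[0,0,0],"fingers":0.45},{"linear":[-0.5,0,0],"delta_rot":[0,0,0],"fingers":0.45}]'
python3 -m crank '[{"linear":[-1.5,0,0],"delta_rot":[0,0,0],"fingers":0.45},{"linear":[-3,0,0],"delta_rot":[0,0,0],"fingers":0.45},{"linear":[-3,0,0],"delta_rot":[0,0,0],"fingers":0.45},{"linear":[-3,0,0],"delta_rot":[0,0,0],"fingers":0.45},{"linear":[0,0,0],"delta_rot":[0,0,0],"fingers":0.45}]'
python3 -m crank '[{"linear":[0,0,0],"delta_rot":[0,0,0],"fingers":0.45},{"linear":[0,0,0],"delta_rot":[0,0,0],"fingers":0.45},{"linear":[0,0,0],"delta_rot":[0,0,0],"fingers":0.45},{"linear":[0,0,0],"delta_rot":[0,0,0],"fingers":0.45},{"linear":[0,0,0],"delta_rot":[0,0,0],"fingers":0.45}]' >/dev/null
python3 nose.py 4
python3 - <<'E'
from h import *
def rim(n): # lower orange edge: subpixel half-crossing of red-blue, columns 187..195
    i=np.load(f"pics/s{n}.npz")["image"].astype(float);s=(i[...,2]-i[...,0])[205:232,186:197].mean(1)
    k=s.argmax();h=(s[k]+s[k+3:k+9].min())/2
    j=next(j for j in range(k,len(s)) if s[j]<h);return 205+j-1+(s[j-1]-h)/(s[j-1]-s[j])
print({n:round(float(rim(n)),2) for n in(1,2,3,4)})
E
```

```text
time: 5.85
tool_pos: [609.4, 145.0, 93.1]
tcp_rot: [-2.066, 1.569, 3.094]
contact_force: [0.6, -0.4, 0.7]
grip_width: 41.0
time: 6.35
tool_pos: [612.0, 145.2, 204.1]
tcp_rot: [1.258, 1.561, 0.135]
contact_force: [-0.2, -0.9, 0.5]
grip_width: 41.4
t 6.9 pos [609.7 144.8 198.2] yaw z-axis -64.33 F [ 0.6 -1.  -0.4] M [-0.06 -0.    0.02] w 40.9
orange [191.27 216.51 168.  ] [191.84 214.55 417.  ]
{1: 219.74, 2: 219.73, 3: 218.06, 4: 218.06}
```

View pics/s4.png

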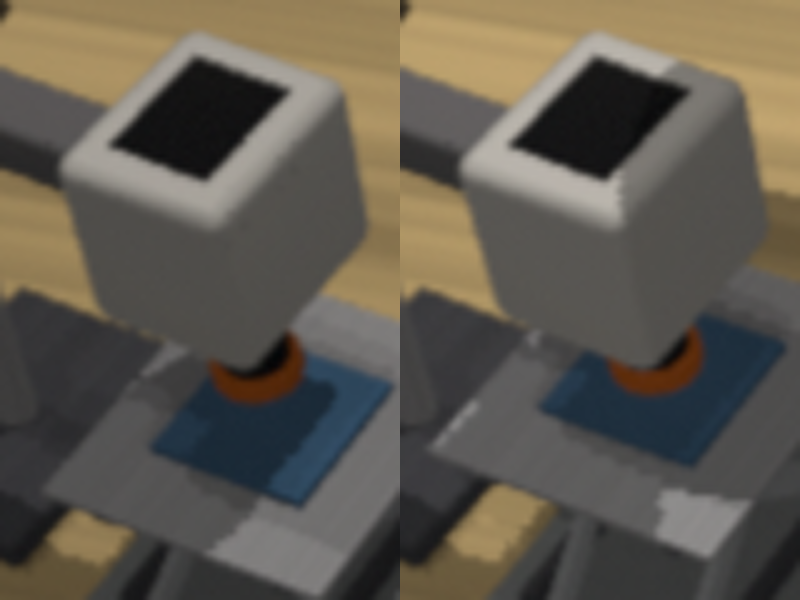

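After release nothing moved. The rim stayed at 218.06 against 219.74 at the start, a rise of 1.68 px (about 4.3 mm). The tile and nose are unchanged and the gripper is clear at z ≈ 198 mm. I'll hand the job in.

```bash
python3 -c "
from plant import workorder
print(workorder.close_job())"
```

```text
the job is handed in; nothing more can be done
None
```

I gripped the blue knob and turned it about 54° clockwise, then let go, lifted the gripper clear and handed the job in at about 7 s. No pass or fail verdict is given.

- **Nose contact:** the nose's lower rim was still at its starting height after 24° of turn, and 1.68 px (about 4.3 mm) higher at 54°. The limit is 10 mm. It stayed exactly there after I let go, so the nose rests on the tile and the platform holds. The contact force itself was not measured, only inferred from the rise.
- **Robot:** no forces beyond noise after release. The gripper was at z ≈ 198 mm, touching nothing.
- **Cup:** the arm passed well above it on the way in and worked about 300 mm from it. I did not take a final picture of the cup.
- **A check that disagreed:** my first estimate of the gap under the nose was 22–25 mm from one view. The nose actually began to move after about 16–17 mm of lift, so I stopped on the observed rise rather than that estimate.

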